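# Unlock and draw the slide cassette from the scanner dock

### The job

Press the dock's spring pedal right down to its stop so that it throws the lock fork open, then pinch the two side catches of the docked slide cassette together and lift it out, level. Finish while still holding it by the pinched catches, steady, with its underside at least 13 cm above the bench top. Leave the spare cassette and the other things on the bench where they stand.

Things in the scene. Friction and masses are not known exactly. Their poses are not given: they have to be found in the camera images.
- dock: Slide scanner's loading dock, fixed to the bench: base plate 278 x 150 mm, 12 mm thick. Origin: on the bench top under the well's centre. Its x axis runs from the pedal (-x, nearer the robot) through the well to a low white housing (67 to 145 mm along +x, 58 mm high). Each side of the well, at x = 28 to 40 mm, |y| < 16 mm, a cheek 50 mm high whose lip holds the hooks; guides up to 40 mm high.
- pedal (a joint): Angle of the dock's steel pedal (rad): 0 at rest, sloping up towards the robot side; 0.5 at its stop, lying flat. Plate 50 mm wide, 76 mm long, hinged along the dock's y axis at dock x = -60 mm, 16 mm above the bench. It springs back when let go: 4 N on the pad starts it, 9 N holds it at the stop.
- pedal_pad (a point): Point to press, on the top of the pedal's rubber pad, 60 mm from the hinge on the pedal's centre line; about 48 mm above the bench at rest, and 29 mm lower and 6 mm farther from the well when the pedal is at its stop (it turns with the pedal).
- keeper (a joint): Travel (m) of the dark steel lock fork, lying flat 33 to 39 mm above the bench between pedal hinge and well. 0 to 0.002 = locked: its two prongs cover the cassette's toes by 6 to 8 mm. A post on the pedal pushes it away from the cassette, to about 0.012 with the pedal at its stop, and it stays there when the pedal rises. Above 0.009 = clear.
- cassette: White slide cassette in the dock's well, about 0.24 kg: body 30 x 84 x 68 mm (x, y, z), two small toes at the foot of its -x side, which is open and shows glass slides. 1.5 mm play in the well. Origin: centre of its underside, 12 mm above the bench when docked; axes as the dock's. A like cassette stands loose beside the dock.
- catch_a (a joint): How far (m) the cassette's catch on its -x side (pedal side) is pressed in: 0 = out, 0.007 = fully in. A grey upright spring tab that stands above the body, with a hook at its foot that holds the cassette down under the dock's lip; clear of the lip from 0.0045 on. 2.4 N starts it, 5.2 N holds it fully in.
- catch_b (a joint): The same for the like catch on the +x side; it is pressed in the opposite direction.
- catch_a_pad (a point): Middle of the outer face of catch_a's grip pad: 28 mm wide (along the cassette's y), 35 mm high, 81 mm above the cassette's underside (93 mm above the bench when docked). The two outer faces are 57 mm apart at rest and 43 mm fully pinched, along the cassette's x axis; the tabs' tops are 98 mm above the underside.
- catch_b_pad (a point): The same point on catch_b.
- spare: The spare cassette, of the same shape, about 57 x 84 x 98 mm over all, standing loose on the bench about 135 mm from the well on the dock's +y side. Leave it. Origin: centre of its underside.
- beaker_small: Small glass beaker, 54 mm across, 70 mm high, about 135 mm from the well on the dock's -y side. Origin: centre of its underside.
- dropper: Small amber dropper bottle, 32 mm across, 75 mm high, beside the pedal on the dock's +y side. Origin: centre of its underside.
- dish: Closed clear dish, 60 mm across, 15 mm high, beside the pedal on the dock's -y side. Origin: centre of its underside.
- beaker: Glass beaker, 72 mm across, 92 mm high, at the left of the bench. Origin: centre of its underside.
- slide_box: Blue slide box, 100 x 85 x 35 mm, on the right of the bench. Origin: centre of its underside.
- jar: White jar, 64 mm across, 85 mm high, on the right of the bench. Origin: centre of its underside.
Things that resemble listed ones, but are neither listed nor needed, are in the scene too. There is more than one size of the dropper; the job needs the smallest.

How it is judged:
By the outcome, as a careful person would: the job done as asked, in the order asked, and still so for the second after the job is handed in, while the arm keeps its last pose, push and grip.
It also fails if it takes over 50 s, if anything falls off the work surface, if the arm or the gripper's body presses on something with over 40 N, if the wrist force passes 120 N, or if a joint passes its speed limit or range.

### The arm

A 7-joint arm with a two-finger parallel gripper is mounted at the origin on the work surface. World frame = base frame: x ahead of the robot, y to its left, z up, the work surface at z = 0. Lengths are in m, angles in rad, forces in N, time in s.
With the tool pointing down it reaches from about 0.4 to 0.85 m from the base axis. Payload 4.5 kg.
Tool frame: the origin (TCP) lies at the very end of the fingers, on their centre line; the grasp point (between the pads) lies 19 mm behind it; z points along the fingers, y is the line along which they close (so a half turn about z gives the same grasp; the last joint's range is limited). The gripper opens to 88 mm and grips with 3 to 60 N. Pads are 18 mm wide; open, the fingers measure 123 mm over their backs; the gripper's body (75 mm by 187 mm) begins 45 mm behind the grasp point.
Start: joints at [1.192, 0.689, -0.195, 1.565, 0.157, 0.902, -0.215], TCP at [0.251, -0.573, 0.239] pointing down, gripper open.
Joint ranges: [-3.01, 3.01], [-0.46, 2.08], [-1.47, 1.51], [0.13, 2.56], [-1, 4.14], [0.04, 2.09], [-2.66, 2.66]. Speed limits (rad/s): [2.57, 2.57, 3.14, 3.14, 3.14, 3.14, 3.14].

### API

Orientations are given as a unit quaternion [x, y, z, w].
In Python, from plant import r gives the robot as it stands. The module is installed in compiled form; this text tells all that it offers.
- The arm moves only by the tool step_arm, never from a script. Its argument "increments" is a list of rows, each a list of 2 entries, a list of its own where there are three numbers: the shift along the world's x, y, z in cm, then the turn, a rotation vector about the world's x, y, z in degrees. A call has exactly 10 rows; each row shifts and turns the commanded pose from where the row before left it; what a row does not reach is not made up. A row lasts 1/10 s, in which the tool goes at most 50 mm and 8.59 degrees, less where a joint would pass 70% of its speed; a pose out of reach is approached as far as the arm can. A call is refused whole if a number of a shift passes 5 or a number of a turn 8.59, either way. A call with a gripper value outside its range is refused whole. "fingers" is the opening, from 0 (shut) to 1 (fully open), set as the call begins (left out, the last holds). The fingers move at their own pace and stop on an object; "grip_force" is the grip in N (left out, the last holds). Time passes only in rows, so rows that do not move let the fingers close, or fill a call up. It gives the time, the measured TCP pose, the force, the opening and the grip force at its end, in the units of the state.
- r.get_state(): the state, without advancing time (a new reading comes with each control period).
- r.snapshot(name): name is "scene" or "top" or "wrist"; returns (picture, depth): 480x640x3 uint8, red, green, blue; 480x640 float32, m along the optical axis (not along the pixel's ray), 0 where there is no reading.
- r.calibration(name): a dict with "fov_y" (degrees; the focal length in pixels is half the picture's height over the tangent of half this angle, whatever the lens; pixels are square), "cx", "cy" (the principal point, pixels), "R" (3x3) and "t" (3): a world point X has camera coordinates R X + t. Camera axes: x right, y down, z forward; pixel columns grow to the right and rows downward; lengths in m; the calibration is good to about 2 mm. A picture is of the moment at which its call begins: read the wrist's pose just before it. calibration takes no time and is no camera call; for the wrist camera it gives the pose at the moment of the call.
- r.finish_job(): hands the job in; it is judged then, once.
The state is a dict: "clock": time; "q": joint angles; "qd": joint speeds; "joint_torque": joint torques, N m; "tool_pos": TCP position; "eef_rot": TCP orientation; "contact_force": force on the tool from outside, world axes, zero at the start; "moment": the same for the moment, N m; "opening": opening from 0.0 (shut) to 1.0 (fully open); "finger_force": force on a finger pad.
Only numpy, scipy, OpenCV 4.12 (cv2) and the standard library are available. Lean on these libraries where they do the work, as an engineer would, in place of code of your own. Each camera call takes 0.05 s, during which the arm holds its last target. There are 200 camera calls.

## Working session

There is one attempt and no reset: what is moved stays moved. The work goes in short steps, Python scripts to look and compute and a tool call to move; the robot and the scene stay as the last step left them, time stands still between calls to the robot, and variables do not carry over. Pictures are saved under pics/ and viewed, at most 10 in all, crops included, and the job is handed in when it is done.

Besides the shell and the picture viewer there is one more tool, called after ">>>" by a JSON object that holds its "fn" and its "kwargs". step_arm: Moves the arm, as the interface text tells. Its arguments: {"type":"object","properties":{"increments":{"type":"array","items":{"type":"array"}},"fingers":{"type":"number"},"grip_force":{"type":"number"}},"required":["increments"]}

```bash
mkdir -p pics; cat > h.py <<'E'
import numpy as np, cv2
from plant import r
def cam(n):
    c=r.calibration(n); p,d=r.snapshot(n); return c,p,d
def world(c,u,v,z):
    f=240/np.tan(np.radians(c['fov_y'])/2)
    pc=np.array([(u-c['cx'])/f*z,(v-c['cy'])/f*z,z]); R=np.array(c['R'])
    return R.T@(pc-np.array(c['t']))
def cloud(c,d):
    f=240/np.tan(np.radians(c['fov_y'])/2); v,u=np.mgrid[:480,:640]
    pc=np.stack([(u-c['cx'])/f*d,(v-c['cy'])/f*d,d],-1)
    return (pc-np.array(c['t']))@np.array(c['R'])
E
python3 - <<'E'
from h import *
for n in('scene','top'):
    c,p,d=cam(n); cv2.imwrite(f'pics/{n}.png',p[...,::-1]); np.savez(n+'.npz',p=p,d=d,**{k:np.array(x) for k,x in c.items()}); print(n,c)
print(r.get_state())
E
```

```text
scene {'fov_y': 54.55830820346679, 'cx': 316.78342889269527, 'cy': 238.27997494879713, 'R': array([[-0.83131707,  0.55579703, -0.00125811],
       [ 0.36586261,  0.54552142, -0.75402316],
       [-0.41839751, -0.62729263, -0.65684662]]), 't': array([ 0.48419376, -0.1439348 ,  1.44224333])}
top {'fov_y': 47.06521162833977, 'cx': 323.30048066678194, 'cy': 234.49385678805012, 'R': array([[ 0.02382172, -0.99958861,  0.01597283],
       [-0.9821517 , -0.02638203, -0.18623109],
       [ 0.18657587, -0.0112514 , -0.98237613]]), 't': array([-0.03106585,  0.62431838,  1.366505  ])}
{'clock': 0.1, 'q': array([ 1.19182303,  0.68990552, -0.19454971,  1.5662039 ,  0.15729762,
        0.90250396, -0.21513009]), 'qd': array([-0.00089716, -0.00219681, -0.00164324, -0.00069029,  0.00014042,
       -0.00209166, -0.00204889]), 'joint_torque': array([-3.23245040e-03, -5.28501749e+01, -1.27171285e+00, -1.53839314e+01,
       -5.26875362e-02,  1.92422543e-03,  3.47403761e-05]), 'tool_pos': array([ 0.25047383, -0.57201155,  0.23799724]), 'eef_rot': array([ 9.78770970e-01,  2.04955422e-01, -2.14026729e-04, -7.85643532e-04]), 'contact_force': array([-0.4994189 ,  0.46179853, -0.6704425 ]), 'moment': array([-0.00178911,  0.00852851, -0.02316409]), 'finger_force': 0.0, 'opening': 1.0040352614632624}
```

View pics/top.png

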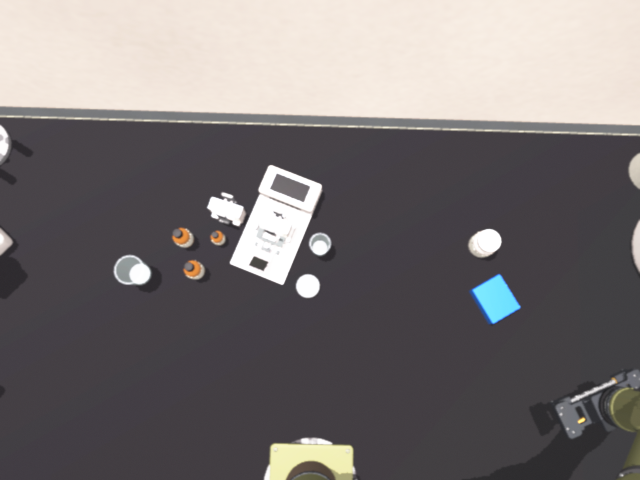

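View pics/scene.png

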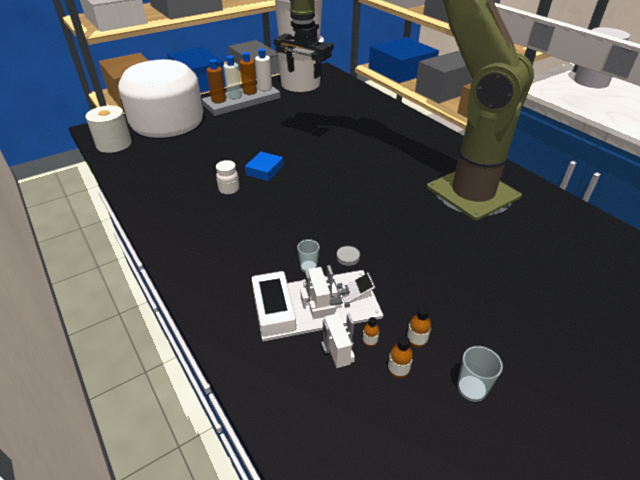

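Top view: the docked cassette is at about (277,228), the pedal pad at (259,264) and the housing at (290,188). The loose spare is at (227,210), the small dropper at (218,238), the small beaker at (320,243) and the dish at (308,286). The spare is the only cassette look-alike. The one wanted is on the dock plate between the pedal and the housing.

```bash
python3 - <<'E'
from h import *
D={}
for n in('top','scene'):
    z=np.load(n+'.npz'); c={k:z[k] for k in('fov_y','cx','cy','R','t')}; W=cloud(c,z['d']); D[n]=(W,z['p'],z['d'],c)
W,p,d,c=D['top']
print('bench z',np.median(W[300:330,350:450,2]))
def dump(W,p,x0,x1,y0,y1):pass
for n in D:
    W,p,d,c=D[n]
    roi=(W[...,0]>.3)&(W[...,0]<.8)&(W[...,1]>-.1)&(W[...,1]<.35)&(d>0)
    # plate: white, z 8..17
    pl=roi&(abs(W[...,2]-.012)<.005)&(p.min(-1)>120)
    pts=W[pl][:,:2]; print(n,'plate',len(pts),cv2.minAreaRect(pts.astype(np.float32)))
    ho=roi&(abs(W[...,2]-.058)<.006)&(W[...,0]>.6)
    m=ho.astype(np.uint8); k,l,s,ce=cv2.connectedComponentsWithStats(m)
    i=1+np.argmax(s[1:,4]); q=W[l==i]; print(n,'housing',len(q),cv2.minAreaRect(q[:,:2].astype(np.float32)),np.median(q[:,2]))
    for lo,hi in((.06,.075),(.075,.09),(.095,.12)):
        k,l,s,ce=cv2.connectedComponentsWithStats((roi&(W[...,2]>lo)&(W[...,2]<hi)).astype(np.uint8))
        for i in range(1,k):
            if s[i,4]>5:
                q=W[l==i]; print(n,lo,s[i,4],ce[i].round(),q.mean(0).round(4),q[:,2].max().round(4))
z=np.load('top.npz')['p'][150:310,160:350,::-1]
cv2.imwrite('pics/topcrop.png',cv2.resize(z,None,fx=3.5,fy=3.5,interpolation=cv2.INTER_CUBIC))
E
```

```text
bench z -0.000638688314178091
top plate 2675 ((0.5942981243133545, 0.1542034149169922), (0.2883261740207672, 0.3602578341960907), 7.160956859588623)
top housing 1474 ((0.748100996017456, 0.0755288302898407), (0.14945614337921143, 0.07836296409368515), 69.59971618652344) 0.05773558194526578
top 0.06 7 [273. 169.] [0.7959 0.1223 0.0613] 0.0629
top 0.06 17 [278. 176.] [0.7769 0.1079 0.0629] 0.0676
top 0.06 6 [285. 176.] [0.7784 0.0889 0.0614] 0.0629
top 0.06 16 [291. 180.] [0.7687 0.0733 0.0616] 0.0663
top 0.06 33 [295. 185.] [0.7531 0.0615 0.0623] 0.0661
top 0.06 10 [303. 183.] [0.7606 0.0406 0.0617] 0.0636
top 0.06 46 [279. 188.] [0.7452 0.1041 0.0621] 0.0657
top 0.06 9 [271. 187.] [0.7482 0.1254 0.0616] 0.0642
top 0.06 13 [285. 188.] [0.7459 0.0873 0.0615] 0.0645
top 0.06 17 [308. 188.] [0.7479 0.0288 0.0619] 0.0641
top 0.06 65 [298. 195.] [0.7263 0.0537 0.0621] 0.0673
top 0.06 408 [226. 207.] [0.689  0.2395 0.0673] 0.0748
top 0.06 7 [305. 198.] [0.7207 0.0353 0.0624] 0.0655
top 0.06 16 [277. 216.] [0.6695 0.105  0.0698] 0.0748
top 0.06 8 [269. 227.] [0.639  0.1242 0.07  ] 0.0738
top
[... 2186 characters left out ...]
26  0.0829] 0.0896
scene 0.075 24 [307. 285.] [0.681  0.1101 0.0819] 0.0894
scene 0.075 50 [421. 319.] [0.5384 0.3219 0.0818] 0.0895
scene 0.075 38 [349. 325.] [0.6713 0.2516 0.0831] 0.0897
scene 0.075 11 [371. 320.] [0.6232 0.2636 0.0759] 0.077
scene 0.075 32 [325. 331.] [0.7202 0.2364 0.0821] 0.0894
scene 0.075 8 [397. 347.] [0.625  0.3467 0.0821] 0.0889
scene 0.095 53 [329. 272.] [0.6314 0.1239 0.1061] 0.1121
scene 0.095 50 [307. 276.] [0.6796 0.1067 0.1061] 0.1122
scene 0.095 94 [423. 311.] [0.5344 0.3182 0.101 ] 0.1049
scene 0.095 40 [349. 318.] [0.6686 0.2482 0.098 ] 0.1015
scene 0.095 37 [325. 324.] [0.717  0.2327 0.098 ] 0.1016
scene 0.095 38 [401. 339.] [0.6171 0.3464 0.1016] 0.1051
```

View pics/topcrop.png

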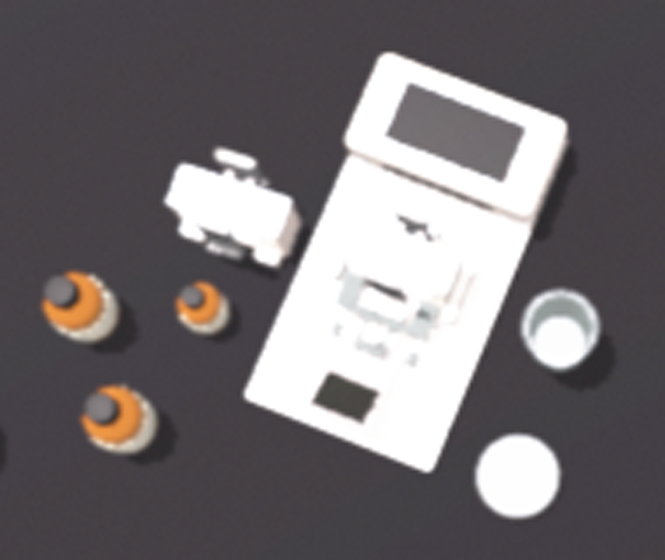

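The crop confirms the choice: the docked cassette has its tabs along the dock axis, and the spare stands at the left by itself. The dock is at about (0.6525, 0.1125) with yaw −20.3°. I'll move above the pedal pad.

>>> {"fn": "step_arm", "kwargs": {"increments": [[[1.3, 3.6, 0], [0, 0, 6.8]], [[1.3, 3.6, 0], [0, 0, 6.8]], [[1.3, 3.6, 0], [0, 0, 6.8]], [[1.3, 3.6, 0], [0, 0, 6.8]], [[1.3, 3.6, 0], [0, 0, 6.8]], [[1.3, 3.6, 0], [0, 0, 6.8]], [[1.3, 3.6, 0], [0, 0, 6.8]], [[1.3, 3.6, 0], [0, 0, 6.8]], [[1.3, 3.6, 0], [0, 0, 6.8]], [[1.3, 3.6, 0], [0, 0, 6.8]]], "fingers": 0}}

```text
clock: 1.1
tool_pos: [0.3809, -0.2111, 0.2387]
eef_rot: [0.695, 0.719, -0.0, -0.0]
contact_force: [1.1, -0.8, -0.5]
opening: 0.12
finger_force: 0.0
```

>>> {"fn": "step_arm", "kwargs": {"increments": [[[1.3, 3.6, 0], [0, 0, 6.8]], [[1.3, 3.6, 0], [0, 0, 6.8]], [[1.3, 3.6, 0], [0, 0, 6.8]], [[1.3, 3.6, 0], [0, 0, 6.8]], [[1.3, 3.6, 0], [0, 0, 6.8]], [[1.3, 3.6, 0], [0, 0, 6.8]], [[1.3, 3.6, 0], [0, 0, 6.8]], [[1.3, 3.6, 0], [0, 0, 6.8]], [[0, 0, 0], [0, 0, 6.8]], [[0, 0, 0], [0, 0, 6.8]]]}}

```text
clock: 2.1
tool_pos: [0.4847, 0.0771, 0.2385]
eef_rot: [0.173, 0.985, 0.0, -0.0]
contact_force: [-0.8, -0.4, -0.8]
opening: 0.006
finger_force: 0.0
```

```bash
python3 - <<'E'
from h import *
s=r.get_state(); print(s['clock'],s['tool_pos'],s['eef_rot'],s['q'].round(2),s['contact_force'])
c,p,d=cam('wrist'); cv2.imwrite('pics/w1.png',p[...,::-1]); np.savez('w1.npz',p=p,d=d,**{k:np.array(x) for k,x in c.items()})
z=np.load('top.npz'); print('pad top',world(z,258.6,263.4,z['d'][263,259]))
E
```

```text
2.1 [0.48474323 0.07706571 0.23852898] [ 1.72842667e-01  9.84949385e-01  2.63930694e-04 -2.27397742e-04] [ 0.26  0.62 -0.83  1.94  0.61  0.85  0.33] [-0.78768695 -0.3564006  -0.80155264]
pad top [0.54656506 0.14932742 0.04924422]
```

View pics/w1.png

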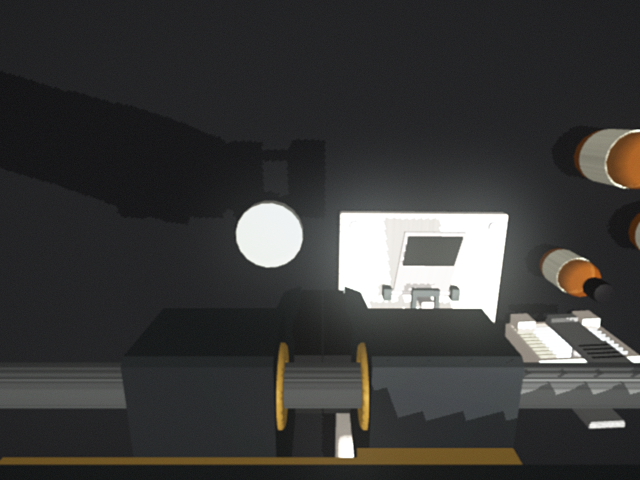

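The wrist view shows the black pad at (433,251), the dish at (269,234), and the dropper at (570,270), well clear at the side.

```bash
python3 - <<'E'
from h import *
z=np.load('w1.npz'); W=cloud(z,z['d']); p=z['p'].astype(int)
print('pad',world(z,433,251,z['d'][251,433]),world(z,433,238,z['d'][238,433]),world(z,433,265,z['d'][265,433]))
ux=np.array([np.cos(np.radians(-20.3)),np.sin(np.radians(-20.3))]);uy=np.array([-ux[1],ux[0]]);o=np.array([.6525,.1125])
m=(p.max(-1)<90); m[:232]=0;m[268:]=0;m[:,:395]=0;m[:,470:]=0
m=m&(W[...,2]>.03); q=W[m]; print('pad blob',len(q),q.mean(0),(q[:,:2].mean(0)-o)@ux,(q[:,:2].mean(0)-o)@uy,q[:,2].min(),q[:,2].max())
for n,u,v in(('dropper',579,276),('cap',598,290),('dish',269,234)):
    w=world(z,u,v,z['d'][v,u]); print(n,w,(w[:2]-o)@ux,(w[:2]-o)@uy)
pl=(abs(W[...,2]-.012)<.005)&(p.min(-1)>100)&(W[...,0]>.4); q=W[pl][:,:2]-o
print('plate dock x/y', np.percentile(q@ux,[0,.5,50,100]),np.percentile(q@uy,[.5,50,99.5]))
E
```

```text
pad [0.54819774 0.15008321 0.0487285 ] [0.53507818 0.15206067 0.05558854] [0.56342553 0.14788678 0.04038512]<stdin>:6: RuntimeWarning: Mean of empty slice.
  ret = um.true_divide(
Traceback (most recent call last):
ValueError: zero-size array to reduction operation minimum which has no identity
```

>>> {"fn": "step_arm", "kwargs": {"increments": [[[1.2, 1.5, -1], [0, 0, 0]], [[1.2, 1.5, -1], [0, 0, 0]], [[1.2, 1.5, -1], [0, 0, 0]], [[1.2, 1.5, -1], [0, 0, 0]], [[1.2, 1.4, -1], [0, 0, 0]], [[0, 0, -3], [0, 0, 0]], [[0, 0, -3], [0, 0, 0]], [[0, 0, -3], [0, 0, 0]], [[0, 0, -2.8], [0, 0, 0]], [[0, 0, 0], [0, 0, 0]]]}}

```text
clock: 3.15
tool_pos: [0.5425, 0.1477, 0.0675]
eef_rot: [0.177, 0.984, -0.002, -0.003]
contact_force: [-0.0, 0.1, -0.0]
opening: 0.008
finger_force: 0.0
```

>>> {"fn": "step_arm", "kwargs": {"increments": [[[0, 0, -0.6], [0, 0, 0]], [[0, 0, -0.6], [0, 0, 0]], [[0, 0, -0.5], [0, 0, 0]], [[0, 0, -0.5], [0, 0, 0]], [[0, 0, -0.5], [0, 0, 0]], [[0, 0, -0.4], [0, 0, 0]], [[0, 0, -0.4], [0, 0, 0]], [[0, 0, -0.3], [0, 0, 0]], [[0, 0, 0], [0, 0, 0]], [[0, 0, 0], [0, 0, 0]]]}}

```text
clock: 4.15
tool_pos: [0.5441, 0.1505, 0.0332]
eef_rot: [0.176, 0.984, 0.001, -0.0]
contact_force: [-1.7, 0.6, 6.6]
opening: 0.004
finger_force: 2.8
```

>>> {"fn": "step_arm", "kwargs": {"increments": [[[0, 0, -0.3], [0, 0, 0]], [[0, 0, -0.3], [0, 0, 0]], [[0, 0, -0.3], [0, 0, 0]], [[0, 0, -0.2], [0, 0, 0]], [[0, 0, -0.2], [0, 0, 0]], [[0, 0, -0.1], [0, 0, 0]], [[0, 0, 0], [0, 0, 0]], [[0, 0, 0], [0, 0, 0]], [[0, 0, 0], [0, 0, 0]], [[0, 0, 0], [0, 0, 0]]]}}

```text
clock: 5.15
tool_pos: [0.5427, 0.1511, 0.0193]
eef_rot: [0.176, 0.984, 0.001, -0.001]
contact_force: [-5.3, 1.6, 8.4]
opening: 0.003
finger_force: 4.2
```

Nearly at the stop. I'll push a little further until the force rises clearly.

>>> {"fn": "step_arm", "kwargs": {"increments": [[[0, 0, -0.1], [0, 0, 0]], [[0, 0, -0.1], [0, 0, 0]], [[0, 0, -0.1], [0, 0, 0]], [[0, 0, -0.1], [0, 0, 0]], [[0, 0, 0], [0, 0, 0]], [[0, 0, 0], [0, 0, 0]], [[0, 0, 0], [0, 0, 0]], [[0, 0, 0], [0, 0, 0]], [[0, 0, 0], [0, 0, 0]], [[0, 0, 0], [0, 0, 0]]]}}

```text
clock: 6.15
tool_pos: [0.5427, 0.1512, 0.0179]
eef_rot: [0.176, 0.984, 0.0, -0.0]
contact_force: [-10.8, -1.8, 32.4]
opening: 0.008
finger_force: 16.1
```

It's at the stop: 32 N at z = 0.018. Next I'll rise and look at the fork.

>>> {"fn": "step_arm", "kwargs": {"increments": [[[0, 0, 1], [0, 0, 0]], [[0, 0, 2], [0, 0, 0]], [[0, 0, 3.5], [0, 0, 0]], [[0, 0, 4], [0, 0, 0]], [[0, 0, 4], [0, 0, 0]], [[0, 0, 4], [0, 0, 0]], [[3, -1.1, 4], [0, 0, 0]], [[4, -1.4, 3], [0, 0, 0]], [[4, -1.4, 0], [0, 0, 0]], [[0, 0, 0], [0, 0, 0]]], "fingers": 1}}

```text
clock: 7.15
tool_pos: [0.6578, 0.1068, 0.2675]
eef_rot: [0.181, 0.983, -0.0, 0.003]
contact_force: [1.0, -0.3, -0.4]
opening: 0.886
finger_force: 0.0
```

```bash
python3 - <<'E'
from h import *
s=r.get_state(); print(s['clock'],s['tool_pos'],s['eef_rot'],s['contact_force'])
c,p,d=cam('wrist'); cv2.imwrite('pics/w2.png',p[...,::-1]); np.savez('w2.npz',p=p,d=d,**{k:np.array(x) for k,x in c.items()})
E
```

```text
7.15 [0.6577771  0.10683274 0.26751903] [ 1.81146476e-01  9.83452750e-01 -2.52029688e-04  2.56500200e-03] [ 0.9709461  -0.28493812 -0.35090294]
```

View pics/w2.png

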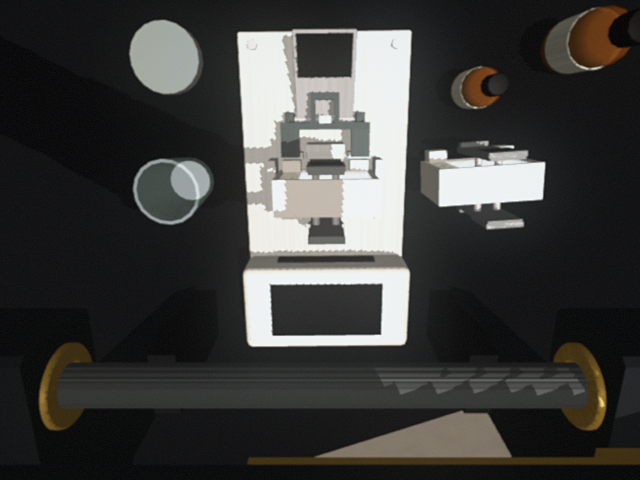

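The wrist view shows the fork at (325,135) with its prong ends near row 157, the cassette at (327,195), and the tab tops at (326,165) and (326,237). I'll measure the fork and the tabs.

```bash
python3 - <<'E'
from h import *
z=np.load('w2.npz'); W=cloud(z,z['d']); p=z['p']
a=np.radians(-20.3)
ux=np.array([np.cos(a),np.sin(a)]);uy=np.array([-ux[1],ux[0]]);o=np.array([.6525,.1125])
X=(W[...,:2]-o)@ux*1000; Y=(W[...,:2]-o)@uy*1000; Z=W[...,2]*1000
for c in(287,293,355,361):
    print(c,[(v,int(X[v,c]),int(Y[v,c]),int(Z[v,c])) for v in range(120,186,4)])
t=(Z>104)&(Z<116)&(abs(X)<60)&(abs(Y)<60)
for s in(-1,1):
    m=t&(X*s>0); print('tab',m.sum(),np.percentile(X[m],[2,50,98]).round(1),np.percentile(Y[m],[2,50,98]).round(1),np.median(Z[m]))
m=(abs(Z-80)<4)&(abs(X)<25)&(abs(Y)<60);print('body',np.percentile(X[m],[1,50,99]).round(1),np.percentile(Y[m],[1,50,99]).round(1)); print(cv2.minAreaRect(np.float32(np.stack([X[m],Y[m]],1))))
m=(abs(Z-58)<3)&(X>50)&(X<160)&(abs(Y)<100); print('housing',cv2.minAreaRect(np.float32(np.stack([X[m],Y[m]],1))),Z[m].mean())
cv2.imwrite('pics/w2c.png',cv2.resize(p[80:260,230:420,::-1],None,fx=3.2,fy=3.2,interpolation=cv2.INTER_CUBIC))
E
```

```text
287 [(120, -61, -34, 24), (124, -57, -33, 40), (128, -54, -33, 39), (132, -51, -33, 39), (136, -48, -33, 40), (140, -44, -33, 39), (144, -41, -33, 39), (148, -38, -33, 40), (152, -34, -34, 40), (156, -31, -34, 39), (160, -27, -35, 30), (164, -23, -35, 31), (168, -20, -35, 31), (172, -15, -36, 23), (176, -15, -33, 52), (180, -16, -31, 81), (184, -13, -31, 81)]
293 [(120, -61, -29, 24), (124, -57, -28, 40), (128, -54, -28, 40), (132, -51, -28, 38), (136, -48, -28, 39), (140, -44, -28, 39), (144, -41, -28, 38), (148, -38, -28, 40), (152, -34, -29, 39), (156, -31, -29, 39), (160, -27, -29, 31), (164, -23, -29, 30), (168, -20, -30, 31), (172, -15, -30, 22), (176, -16, -28, 54), (180, -16, -26, 80), (184, -13, -26, 80)]
355 [(120, -60, 25, 19), (124, -57, 23, 39), (128, -54, 24, 40), (132, -50, 24, 39), (136, -47, 23, 41), (140, -44, 24, 41), (144, -40, 24, 40), (148, -37, 24, 38), (152, -34, 24, 40), (156, -30, 24, 39), (160, -26, 24, 31), (164, -22, 25, 29), (168, -19, 24, 33), (172, -15, 25, 29), (176, -15, 23, 52), (180, -15, 21, 80), (184, -12, 21, 80)]
361 [(120, -60, 30, 24), (124, -57, 29, 38), (128, -54, 29, 39), (132, -50, 29, 40), (136, -47, 29, 40), (140, -44, 29, 38), (144, -40, 29, 39), (148, -37, 29, 38), (152, -34, 29, 40), (156, -30, 29, 41), (160, -26, 30, 31), (164, -22, 30, 31), (168, -19, 30, 31), (172, -15, 30, 28), (176, -15, 28, 56), (180, -15, 26, 79), (184, -12, 26, 81)]
tab 372 [-30.4 -27.7 -24.7] [-14.5  -1.4  11.4] 110.85542395889283
tab 374 [20.5 22.7 26.3] [-14.8  -1.8  11.5] 110.64891318151963
body [-16.9  -2.   20.7] [-42.6  -1.5  39.7]
((1.6149768829345703, -1.4188423156738281), (84.09374237060547, 42.35122299194336), 89.98163604736328)
housing ((103.12321472167969, -1.6357803344726562), (148.3846435546875, 77.48391723632812), 89.80875396728516) 59.11165608645547
```

View pics/w2c.png

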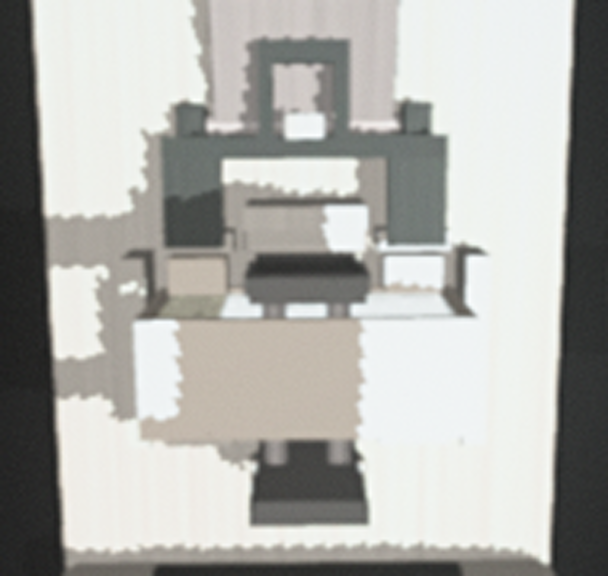

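The fork has moved well back, with the prong ends at x ≈ −30 and about 8 mm of each toe uncovered, so the cassette is free. I'll turn the gripper across the tabs and move over the cassette.

>>> {"fn": "step_arm", "kwargs": {"increments": [[[0, 0, 0], [0, 0, -8.2]], [[0, 0, 0], [0, 0, -8.2]], [[0, 0, 0], [0, 0, -8.2]], [[0, 0, 0], [0, 0, -8.2]], [[0, 0, 0], [0, 0, -8.2]], [[0, 0, 0], [0, 0, -8.2]], [[0, 0, 0], [0, 0, -8.2]], [[0, 0, 0], [0, 0, -8.2]], [[0, 0, 0], [0, 0, -8.2]], [[0, 0, 0], [0, 0, -8.2]]], "fingers": 1}}

```text
clock: 8.2
tool_pos: [0.6509, 0.112, 0.267]
eef_rot: [0.78, 0.625, -0.001, -0.001]
contact_force: [-0.5, -0.7, -0.2]
opening: 1.005
finger_force: 0.0
```

>>> {"fn": "step_arm", "kwargs": {"increments": [[[-0.4, 0.1, -1], [0, 0, -8.2]], [[0, 0, -2], [0, 0, 0]], [[0, 0, -2], [0, 0, 0]], [[0, 0, -2], [0, 0, 0]], [[0, 0, -2], [0, 0, 0]], [[0, 0, -1], [0, 0, 0]], [[0, 0, 0], [0, 0, 0]], [[0, 0, 0], [0, 0, 0]], [[0, 0, 0], [0, 0, 0]], [[0, 0, 0], [0, 0, 0]]]}}

```text
clock: 9.2
tool_pos: [0.6491, 0.1125, 0.1687]
eef_rot: [0.822, 0.57, 0.001, 0.0]
contact_force: [0.1, 0.0, 0.5]
opening: 1.002
finger_force: 0.0
```

```bash
python3 - <<'E'
from h import *
from scipy.spatial.transform import Rotation as Ro
s=r.get_state(); print(s['clock'],s['tool_pos'],Ro.from_quat(s['eef_rot']).as_matrix().round(4),s['q'].round(2))
c,p,d=cam('wrist'); cv2.imwrite('pics/w3.png',p[...,::-1]); np.savez('w3.npz',p=p,d=d,**{k:np.array(x) for k,x in c.items()})
W=cloud(c,d)
a=np.radians(-20.3)
ux=np.array([np.cos(a),np.sin(a)]);uy=np.array([-ux[1],ux[0]]);o=np.array([.650,.112])
X=(W[...,:2]-o)@ux*1000; Y=(W[...,:2]-o)@uy*1000; Z=W[...,2]*1000
t=(Z>104)&(Z<116)&(abs(X)<60)&(abs(Y)<60)
for g in(-1,1):
    m=t&(X*g>0); print('tab',m.sum(),np.percentile(X[m],[2,50,98]).round(1) if m.any() else 0,np.percentile(Y[m],[2,50,98]).round(1)if m.any() else 0)
m=(abs(Z-80)<4)&(abs(X)<25)&(abs(Y)<60);print('body',m.sum(),np.percentile(X[m],[1,50,99]).round(1),np.percentile(Y[m],[1,50,99]).round(1))
E
```

```text
9.2 [0.64912114 0.11247441 0.16872778] [[ 3.511e-01  9.363e-01  1.800e-03]
 [ 9.363e-01 -3.511e-01  5.000e-04]
 [ 1.100e-03  1.500e-03 -1.000e+00]] [-0.06  0.83 -0.35  1.52  0.35  0.86 -0.89]
tab 716 [-27.7 -24.6 -21.8] [-13.1   1.   13.8]
tab 740 [23.2 25.9 29.1] [-13.6   0.8  13.7]
body 7770 [-21.3   0.6  22.2] [-41.3   3.   41.6]
```

View pics/w3.png

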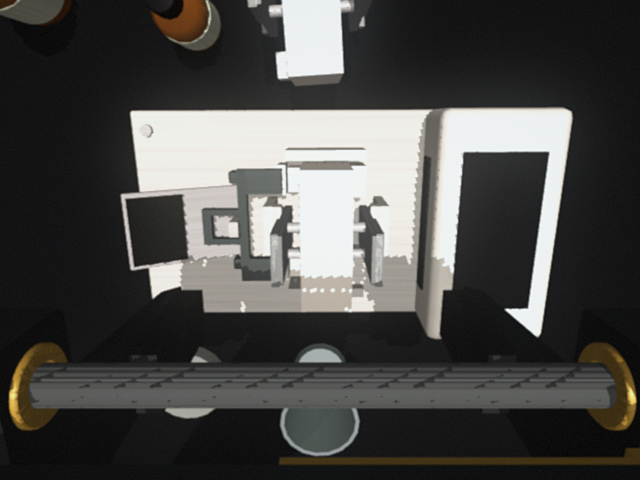

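The wrist view is centred: the tabs at (280,240) and (375,240) lie between the fingers, and the fork is back at left. The remaining offset is about 1.5 mm, so I'll correct that and descend.

>>> {"fn": "step_arm", "kwargs": {"increments": [[[0.15, 0, -1.5], [0, 0, 0.2]], [[0, 0, -1.5], [0, 0, 0]], [[0, 0, -1.5], [0, 0, 0]], [[0, 0, -1.3], [0, 0, 0]], [[0, 0, -1.2], [0, 0, 0]], [[0, 0, -1], [0, 0, 0]], [[0, 0, -0.8], [0, 0, 0]], [[0, 0, -0.5], [0, 0, 0]], [[0, 0, 0], [0, 0, 0]], [[0, 0, 0], [0, 0, 0]]]}}

```text
clock: 10.25
tool_pos: [0.6504, 0.1124, 0.075]
eef_rot: [0.821, 0.571, 0.0, 0.0]
contact_force: [-0.1, 0.4, 0.4]
opening: 0.997
finger_force: 0.0
```

>>> {"fn": "step_arm", "kwargs": {"increments": [[[0, 0, 0], [0, 0, 0]], [[0, 0, 0], [0, 0, 0]], [[0, 0, 0], [0, 0, 0]], [[0, 0, 0], [0, 0, 0]], [[0, 0, 0], [0, 0, 0]], [[0, 0, 0], [0, 0, 0]], [[0, 0, 0], [0, 0, 0]], [[0, 0, 0], [0, 0, 0]], [[0, 0, 0], [0, 0, 0]], [[0, 0, 0], [0, 0, 0]]], "fingers": 0, "grip_force": 20}}

```text
clock: 11.25
tool_pos: [0.6506, 0.1122, 0.0751]
eef_rot: [0.821, 0.571, 0.001, 0.0]
contact_force: [1.2, -0.4, 4.9]
opening: 0.467
finger_force: 20.0
```

Gripped at about 41 mm, so both catches are fully in. Lifting slowly.

>>> {"fn": "step_arm", "kwargs": {"increments": [[[0, 0, 0.2], [0, 0, 0]], [[0, 0, 0.3], [0, 0, 0]], [[0, 0, 0.5], [0, 0, 0]], [[0, 0, 0.5], [0, 0, 0]], [[0, 0, 0.5], [0, 0, 0]], [[0, 0, 0.5], [0, 0, 0]], [[0, 0, 0.5], [0, 0, 0]], [[0, 0, 0.5], [0, 0, 0]], [[0, 0, 0.5], [0, 0, 0]], [[0, 0, 0.5], [0, 0, 0]]]}}

```text
clock: 12.25
tool_pos: [0.65, 0.1123, 0.1201]
eef_rot: [0.821, 0.571, -0.0, -0.0]
contact_force: [0.5, -0.1, -2.5]
opening: 0.469
finger_force: 20.0
```

>>> {"fn": "step_arm", "kwargs": {"increments": [[[0, 0, 0.8], [0, 0, 0]], [[0, 0, 1.2], [0, 0, 0]], [[0, 0, 1.5], [0, 0, 0]], [[0, 0, 1.5], [0, 0, 0]], [[0, 0, 1.5], [0, 0, 0]], [[0, 0, 1.5], [0, 0, 0]], [[0, 0, 1.2], [0, 0, 0]], [[0, 0, 0.9], [0, 0, 0]], [[0, 0, 0.4], [0, 0, 0]], [[0, 0, 0], [0, 0, 0]]]}}

```text
clock: 13.25
tool_pos: [0.6502, 0.1123, 0.2251]
eef_rot: [0.821, 0.571, 0.0, 0.0]
contact_force: [-0.3, -0.1, -2.9]
opening: 0.467
finger_force: 20.0
```

>>> {"fn": "step_arm", "kwargs": {"increments": [[[0, 0, 0], [0, 0, 0]], [[0, 0, 0], [0, 0, 0]], [[0, 0, 0], [0, 0, 0]], [[0, 0, 0], [0, 0, 0]], [[0, 0, 0], [0, 0, 0]], [[0, 0, 0], [0, 0, 0]], [[0, 0, 0], [0, 0, 0]], [[0, 0, 0], [0, 0, 0]], [[0, 0, 0], [0, 0, 0]], [[0, 0, 0], [0, 0, 0]]]}}

```text
clock: 14.25
tool_pos: [0.6501, 0.1122, 0.2247]
eef_rot: [0.821, 0.571, 0.0, 0.0]
contact_force: [-0.1, 0.2, -2.4]
opening: 0.473
finger_force: 20.0
```

```bash
python3 - <<'E'
from h import *
s=r.get_state(); print(s['clock'],s['tool_pos'],s['contact_force'],s['opening'])
c,p,d=cam('scene'); W=cloud(c,d)
cv2.imwrite('pics/s2.png',cv2.resize(p[130:400,180:500,::-1],None,fx=2.2,fy=2.2))
m=(abs(W[...,0]-.65)<.05)&(abs(W[...,1]-.112)<.06)&(W[...,2]>.1)&(d>0)&(p.min(-1)>110)
print(np.percentile(W[m][:,2],[0,1,2,5]))
E
```

```text
14.25 [0.6500869  0.11223131 0.22470964] [-0.11167982  0.19533476 -2.40520184] 0.4729323957150048
[0.16098298 0.163679   0.16468544 0.16755995]
```

View pics/s2.png

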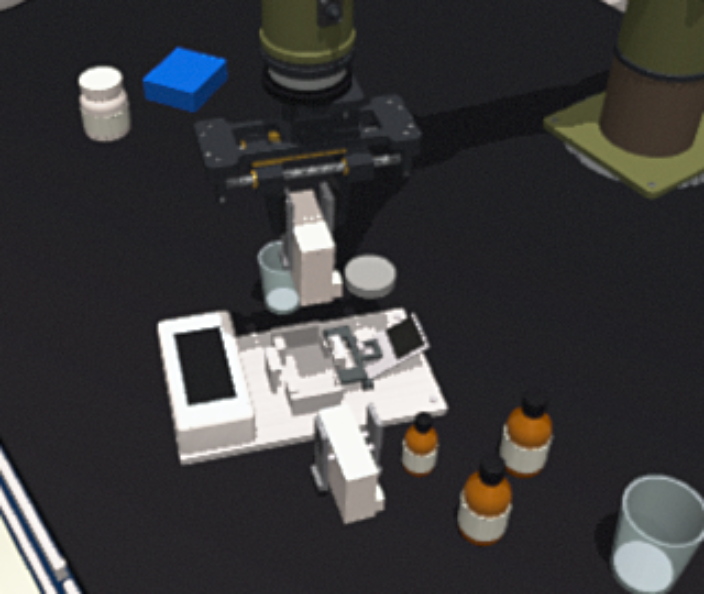

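The cassette hangs level in the gripper at (312,260), with its underside at about 0.16 m. The well is empty and everything else is where it was.

```bash
python3 -c "
from plant import r
print(r.finish_job())"
```

```text
the job is handed in; nothing more can be done
None
```

I pressed the pedal to its stop, which threw the fork open, then lifted the cassette out level by its pinched catches. I handed the job in at 14 s with it held steady, its underside about 16 cm above the bench and everything else where it stood.

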